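# Fit the guide block on a bent gate bolt

## Robot

A 7-joint arm with a two-finger parallel gripper is mounted at the origin on the work surface. World frame = base frame: x ahead of the robot, y to its left, z up, the work surface at z = 0. Lengths are in mm, angles in rad, forces in N, time in s.
With the tool pointing down it reaches from about 400 to 900 mm from the base axis. Payload 5.6 kg.
Tool frame: the origin (TCP) lies midway between the tips of the shut fingers; the grasp point (between the pads) lies 19 mm behind it; x points along the fingers, y is the direction in which the jaws open and shut, and the axes are right-handed (so a half turn about x gives the same grasp; the last joint's range is limited). The gripper opens to 92 mm and grips with 3 to 60 N. Pads are 20 mm wide; open, the fingers measure 128 mm over their backs; the gripper's body (75 mm by 189 mm) begins 69 mm behind the grasp point.
Start: joints at [1.101, 0.468, -0.012, 1.603, 0.006, 1.071, -0.056], TCP at [269.035, -591.717, 214.592] pointing down, gripper open.
Joint ranges: [-2.53, 2.53], [-0.31, 2.02], [-1.57, 1.55], [0.28, 2.44], [-1.29, 4.43], [0.15, 1.84], [-2.92, 2.92]. Speed limits (rad/s): [2.57, 2.57, 3.14, 3.14, 3.14, 3.14, 3.14].

## Interface

Orientations are given as a rotation vector (axis times angle).
In Python, from cell import robot, grip, kin, viewer gives the robot as it stands. Calls block until the motion is done:
- robot.movep(position, orientation): joint-space move of the TCP to a pose.
- robot.servo_line(position, feed=150, rotation=None): straight line of the TCP; rotation=None keeps the orientation; feed is the mean speed in mm/s.
- robot.goto_joints(angles): joint-space move.
- grip(opening, newtons=None): opening from 0.0 (shut) to 1.0 (fully open); newtons is the grip in N (None keeps the last); returns when the fingers have stopped.
- robot.hold(seconds).
- kin.ik(position, orientation): joint angles nearest the present ones, or None.
- robot.observe(): the state.
- viewer.read_camera(name): name is "side" or "top"; returns the picture (480x640x3 uint8, red, green, blue); there is no depth.
- viewer.camera_info(name): a dict with "camera_matrix" (3x3 intrinsics, pixels), "k1" (the pictures are not rectified: a ray, as slopes to the right and down, at radius r is drawn at 1 + k1 r^2 times it, then the intrinsics apply), "R" (3x3) and "t" (3): a world point X has camera coordinates R X + t. Camera axes: x right, y down, z forward; pixel columns grow to the right and rows downward; lengths in mm; the calibration is good to about 2 mm. A picture is of the moment at which its call begins. camera_info takes no time and is no camera call.
A pose or a line that the arm cannot do raises robot.IKError and nothing moves.
- robot.job_done(): hands the job in, once; it reports no verdict.
Trained networks look in the newest picture that a camera, given by its name, has taken for a name from the list of things; names that differ only in an ending like _2 or _b are one class to them, and where a whole thing is asked for, a point or a joint stands for the part that bears it (a point fixed in the world has none). Each returns a list of dicts, best first, with "confidence" (0 to 1); they miss things now and then, are a little off and sometimes report something else, mostly with a low value. They report only what shows in the picture. A call takes as long as a camera call.
- viewer.silhouettes(name, camera): "mask" (480x640 bool, what is visible of it).
- viewer.pinpoint(name, camera): "at" ([x, y, z] in mm, in the coordinates of the camera as it stood for that picture, good to about 4 mm: a listed point, or the origin of a listed thing).
The state is a dict: "t": time; "joints": joint angles; "joint_velocities": joint speeds; "joint_torque": joint torques, N m; "tcp_pos": TCP position; "tcp_rot": TCP orientation; "contact_force": force on the tool from outside, world axes, zero at the start; "wrist_torque": the same for the moment, N m; "grip_width": opening from 0.0 (shut) to 1.0 (fully open).
Only numpy, scipy, OpenCV 4.12 (cv2) and the standard library are available. Lean on these libraries where they do the work, as an engineer would, in place of code of your own. Each camera call takes 0.05 s, during which the arm holds its last target.

## Task

Pick up the blue drilled guide block, thread it foot-down over the free end of the bent gate-bolt handle, and slide it round the bend and along the shaft until it is pressed lightly home against the brass set collar, then let go and leave it hanging there. Ease it along without forcing it: the bolt must not turn in its clamp and the collar, which is only nipped on, must not be pushed along the shaft. Leave the other pieces on the table alone.

Things in the scene. Friction and masses are not known exactly. Their poses are not given: they have to be found in the camera images.
- guide: Loose blue steel guide block, 44 mm wide (its y), 50 mm tall (its z), 18 mm long along the bore (its x), 0.2 to 0.33 kg. It stands on its 44 x 18 mm foot; origin at the centre of the foot. A round 18 mm bore goes right through along x, 30 mm above the foot (20 mm below the top). The two ends are alike. Its 50 x 18 mm side faces are good to grip.
- guide_bore (a point): The middle of the guide block's bore, 30 mm above its foot; axes as the block's: x along the bore, z up away from the foot.
- stand: Fixed V-block stand that clamps the bolt's shaft: foot 110 x 120 mm, column 50 mm long (along its x) and 66 mm wide, clamp nuts up to 148 mm high; origin at the centre of its underside, x along the shaft towards the bend.
- bolt: Gate bolt: 16 mm round dark steel bar bent to an L. Origin on the shaft's axis above the stand's middle, 120 mm up; x along the level shaft towards the bend, y to the side the handle is bent, z square to the bend's plane. The bolt may lie turned about its shaft by up to 6 degrees (axes turn with it). Held by friction only: 10 to 14 N up or down on the handle's end turns it in the clamp.
- bend (a point): Centre of the bend's arc, in its plane: 165 mm along the bolt's x and 45 mm along its y from the bolt's origin; axes as the bolt's. The bend's centre-line radius is 45 mm. Bent by hand, it turns by 80 to 100 degrees from case to case; then follows the straight handle, 80 mm long with a rounded end. Where the handle points is not reported: look or feel for it.
- collar: Brass set collar on the shaft between the stand and the bend, 28 mm across, 14 mm long. Origin on the shaft's axis in the face that looks to the bend, against which the guide seats (guide_bore is then 9 mm further along x); x along the shaft towards the bend. Its place varies from case to case. It is only nipped: a push of about 18 N along the shaft shifts it.
- step_block: Loose dark steel step block for clamping, 75 x 28 x 45 mm; origin at the centre of its underside. To be left alone.
- wrench: Loose steel wrench, 170 mm long, 11 mm high at most. To be left alone.
- pliers: Loose pliers with red handles, about 155 mm long and 14 mm high, lying between the stand and the robot. To be left alone.

How it is judged (in metres and radians):
On the way, in this order (a step that is already met when the one before it is completed fails the run):
1. the guide block is threaded on the bolt and has reached the bend (distance between guide_bore and bend between 0.04 and 0.05 m and z of guide_bore in the frame of bend between -0.004 and 0.004 m and x of guide_bore in the frame of bend above 0.015 m), for 0.1 s.
2. the guide block is past the bend, on the shaft (x of guide_bore in the frame of bolt between 0.05 and 0.155 m and y of guide_bore in the frame of bolt between -0.004 and 0.004 m and z of guide_bore in the frame of bolt between -0.004 and 0.004 m), for 0.1 s.
3. the guide block is pressed against the set collar with more than 1.5 N (contact force between guide and collar above 1.5 N), for 0.2 s.
At the end, for the whole second after the job is handed in: The guide block is on the shaft, let go and at rest, foot down (within 20 degrees), its end face against the set collar (gap under 2 mm) (x of guide_bore in the frame of collar between 0.007 and 0.011 m and y of guide_bore in the frame of collar between -0.004 and 0.004 m and z of guide_bore in the frame of collar between -0.004 and 0.004 m and angle between guide's own z axis and vertical below 0.35 rad and linear speed of guide below 0.02 m/s); the robot touches nothing.
It fails at once if the guide block is forced: more than 20 N between it and the bolt, handle or collar (contact force between guide and bolt above 20 N).
It fails at once if the bolt is turned in its clamp by more than about 3 degrees (centre of the bend moved more than 2.5 mm) (distance of bend from where it was at the start of the episode above 0.0025 m).
It fails at once if the set collar is pushed along (more than 2 mm) (distance of collar from where it was at the start of the episode above 0.002 m).
It fails at once if a bystander is moved more than 20 mm (distance of any of step_block, wrench, pliers from where it was at the start of the episode above 0.02 m).
It also fails if it takes over 72 s, if anything falls off the work surface, if the arm or the gripper's body presses on something with over 40 N, if the wrist force passes 120 N, or if a joint passes its speed limit or range.

## Working session

There is one attempt and no reset: what is moved stays moved. The work goes in short steps, each a Python script; the robot and the scene stay as the last script left them, time stands still between calls to the robot, and variables do not carry over. Pictures are saved under pics/ and viewed, and the job is handed in when it is done.

```bash
mkdir -p pics; ls; python3 - <<'E'
from cell import robot, grip, kin, viewer
import cv2,numpy as np
for c in ("side","top"):
    im=viewer.read_camera(c); cv2.imwrite(f"pics/{c}0.png",im[:,:,::-1])
    i=viewer.camera_info(c); print(c,i)
    R=np.array(i["R"]);t=np.array(i["t"])
    for n in ("guide","guide_bore","stand","bolt","bend","collar","step_block","wrench","pliers"):
        for d in viewer.pinpoint(n,c)[:2]:
            print(n,round(d["confidence"],2),(R.T@(np.array(d["at"])-t)).round(1))
s=robot.observe();print(s)
E
```

```text
pics
side {'camera_matrix': array([[492.55845168,   0.        , 329.80624007],
       [  0.        , 492.55845168, 239.30410717],
       [  0.        ,   0.        ,   1.        ]]), 'k1': 0.04082204663114704, 'R': array([[ 0.7704456 , -0.63748695,  0.00489567],
       [-0.46698112, -0.56957241, -0.67639922],
       [ 0.43398411,  0.51884262, -0.73651893]]), 't': array([-414.54538467,  340.90853844,  640.14592569])}
guide 0.74 [ 493.7 -261.3    1.7]
guide 0.71 [446.2 -64.9   1.1]
stand 0.65 [630.3 -85.2  -1.9]
stand 0.38 [ 492.6 -260.3   -1.8]
bolt 0.94 [628.7 -83.2 116.7]
bolt 0.6 [ 490.5 -261.9   -2.4]
bend 0.57 [581.9  79.3 123.2]
collar 0.61 [629.5 -19.2 120.6]
step_block 0.56 [529.3 283.8  -0.8]
step_block 0.31 [630.8 -84.6  -3.2]
wrench 0.71 [ 6.761e+02  1.915e+02 -5.000e-01]
pliers 0.68 [447.5 -66.5   4.1]
pliers 0.23 [529.5 283.9   2.4]
top {'camera_matrix': array([[499.83982075,   0.        , 320.38599385],
       [  0.        , 499.83982075, 234.21719479],
       [  0.        ,   0.        ,   1.        ]]), 'k1': -0.008888080386036739, 'R': array([[ 0.0232326 , -0.99937963
[... 489 characters left out ...]
 117.8]
{'t': 1.0, 'joints': array([ 1.10100378,  0.4674783 , -0.01158601,  1.60269734,  0.00599838,
        1.07140568, -0.05629584]), 'joint_velocities': array([-0.00061609, -0.0010362 , -0.00059336, -0.00075499,  0.00141535,
       -0.00016835, -0.00104771]), 'joint_torque': array([ 4.37779381e-04, -5.20427012e+01, -1.23541945e-02, -2.44060707e+01,
       -5.65984973e-02,  1.12612938e-02,  5.82688040e-05]), 'tcp_pos': array([ 269.02620658, -591.72327145,  214.60754979]), 'tcp_rot': array([ 1.98568078,  0.4301545 , -1.98574406]), 'contact_force': array([-1.15567539,  0.32824163, -0.37171143]), 'wrist_torque': array([ 0.02613112, -0.01897295,  0.0262945 ]), 'grip_width': 0.9979740654946964}
```

View pics/side0.png

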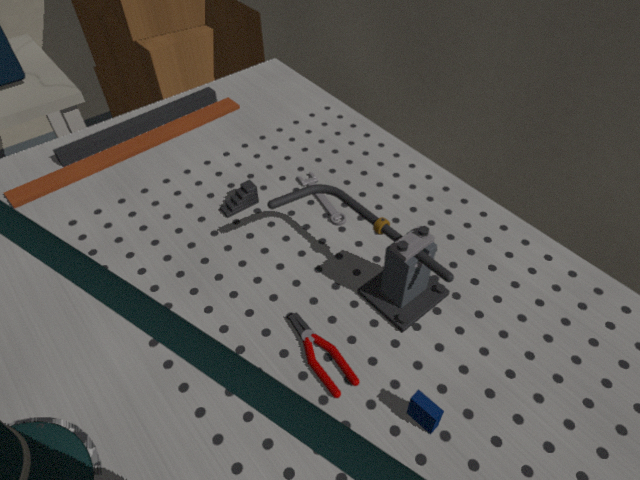

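View pics/top0.png

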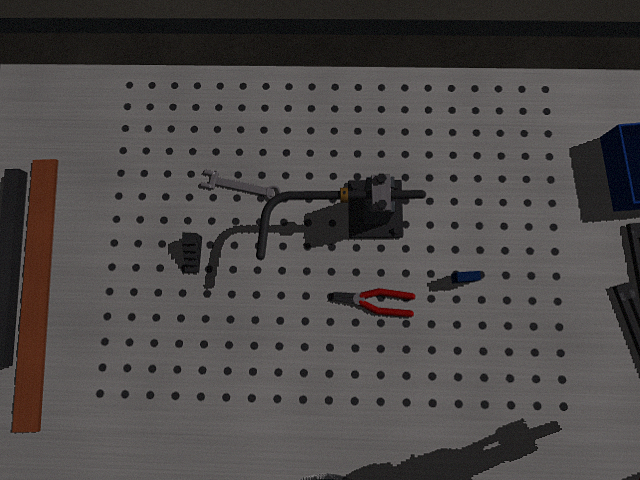

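```bash
python3 - <<'E'
from cell import robot, grip, kin, viewer
import cv2,numpy as np,pickle
D={}
for c in ("side","top"):
    im=viewer.read_camera(c); D[c]=dict(im=im,info=viewer.camera_info(c))
    for n in ("bolt","guide","collar"):
        s=viewer.silhouettes(n,c)
        print(c,n,[(round(d["confidence"],2),int(d["mask"].sum()),[int(v) for v in np.argwhere(d["mask"]).mean(0)[::-1]]) for d in s])
        D[c][n]=s
pickle.dump(D,open("d0.pkl","wb"))
rows=[]
for c in ("side","top"):
    im=D[c]["im"].copy()
    b,g=D[c]["bolt"],D[c]["guide"]
    for L,col in((b,(255,0,0)),(g,(0,255,0))):
        if L:
            cs,_=cv2.findContours(cv2.resize(L[0]["mask"].astype(np.uint8),None,fx=4,fy=4,interpolation=0),0,cv2.CHAIN_APPROX_NONE)
            D[c].setdefault("cs",[]).append((cs,col))
    big=cv2.resize(im,None,fx=4,fy=4,interpolation=2)
    for cs,col in D[c]["cs"]: cv2.drawContours(big,cs,-1,col,1)
    x,y=(260,170) if c=="side" else (245,170)
    rows.append(big[y*4:y*4+ (440 if c=="side" else 400),x*4:x*4+800])
for i,r in enumerate(rows): cv2.imwrite(f"pics/m{i}.png",r[:,:,::-1])
E
```

```text
side bolt [(0.73, 782, [241, 198]), (0.6, 1727, [361, 221])]
side guide [(0.92, 907, [424, 411])]
side collar [(0.51, 164, [379, 224])]
top bolt [(0.75, 1851, [318, 204])]
top guide [(0.69, 310, [466, 276]), (0.44, 1042, [376, 300])]
top collar [(0.63, 123, [343, 194])]
```

View pics/m0.png

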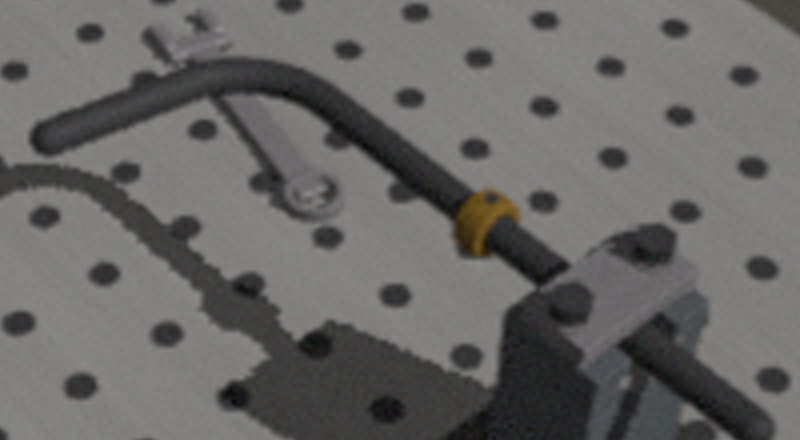

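View pics/m1.png

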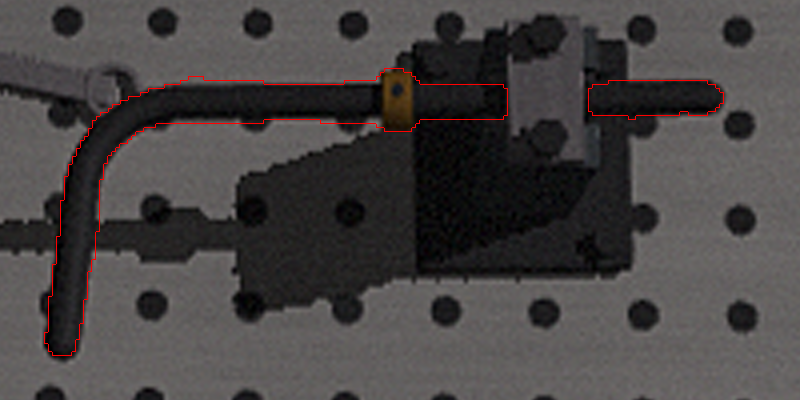

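```bash
cat > h.py <<'E'
import numpy as np,cv2
from scipy.optimize import least_squares
from scipy.ndimage import gaussian_filter
def proj(info,X):
    Xc=np.asarray(X)@np.array(info["R"]).T+np.array(info["t"])
    s=Xc[:,:2]/Xc[:,2:]; r2=(s**2).sum(1,keepdims=True)
    s=s*(1+info["k1"]*r2); K=np.array(info["camera_matrix"])
    return s@K[:2,:2].T+K[:2,2], Xc[:,2]
def boltR(yaw,roll):
    x=np.array([np.cos(yaw),np.sin(yaw),0]); y0=np.array([-np.sin(yaw),np.cos(yaw),0]);z0=np.array([0,0,1.])
    y=np.cos(roll)*y0+np.sin(roll)*z0
    return np.column_stack([x,y,np.cross(x,y)])
def curve(s,th):
    # s arc length measured from bolt origin; returns local pts, tangents
    s=np.asarray(s,float); A=45*th
    P=np.zeros(s.shape+(3,));T=np.zeros_like(P)
    a=np.clip((s-165)/45,0,th)
    P[...,0]=np.minimum(s,165)+45*np.sin(a); P[...,1]=45-45*np.cos(a)
    ex=np.maximum(s-165-A,0)
    T[...,0]=np.cos(a);T[...,1]=np.sin(a)
    return P+T*ex[...,None],T
def world(p,s):
    x0,y0,yaw,roll,th=p
    P,T=curve(s,th);R=boltR(yaw,roll)
    return np.array([x0,y0,120.])+P@R.T, T@R.T, R
E
cat > fit.py <<'E'
from h import *
import pickle,sys
D=pickle.load(open("d0.pkl","rb"))
def pts(p,cam):
    L=165+45*p[4]+80
    s=np.concatenate([np.arange(80,L-8,1.0),[L-8]]); return world(p,s)[0]
p0=np.array([630,-84,np.pi/2,0,1.45])
def setup(p,off):
    out={}
    for ci,c in enumerate(("side","top")):
        im=gaussian_filter(D[c]["im"].astype(float).mean(2),0.5)
        uv,z=proj(D[c]["info"],pts(p,c)); uv=uv+off[2*ci:2*ci+2]
        m=np.zeros(im.shape,np.uint8); cv2.polylines(m,[np.round(uv).astype(int).reshape(-1,1,2)],False,1,17)
        yy,xx=np.nonzero(m); out[c]=(xx,yy,im[yy,xx])
    return out
def res(q,S,full=False):
    p=q[:5]*1; off=q[5:9]; r=[];
    for ci,c in enumerate(("side","top")):
        xx,yy,v=S[c]; uv,z=proj(D[c]["info"],pts(p,c)); uv=uv+off[2*ci:2*ci+2]
        f=D[c]["info"]["camera_matrix"][0][0]; rad=8*f/z
        # distance to polyline segments
        a=uv[:-1];b=uv[1:];d=b-a;l2=(d**2).sum(1)
        X=np.stack([xx,yy],1).astype(float)
        t=np.clip(((X[:,None]-a)*d).sum(2)/l2,0,1)
        dist=np.hypot(*np.moveaxis(X[:,None]-(a+t[...,None]*d),2,0)); k=dist.argmin(1)
        sd=dist[np.arange(len(X)),k]-rad[k]
        al=1/(1+np.exp(sd/0.35))
        bar,bg=q[9+2*ci:11+2*ci]
        r.append((v-(bar*al+bg*(1-al)))/8)
    r=np.concatenate(r)
    r=np.sign(r)*np.sqrt(2*(np.sqrt(1+r**2)-1)) if not full else r
    return np.concatenate([r,off/1.2*4]) # prior weight
q=np.concatenate([p0,np.zeros(4),[50,125,50,110]])
for it in range(6):
    S=setup(q[:5],q[5:9]); sol=least_squares(res,q,args=(S,),x_scale=[1,1,.01,.02,.02,.5,.5,.5,.5,5,5,5,5]); q=sol.x
    print(sol.cost,q.round(3))
J=sol.jac;print("sd",np.sqrt(np.diag(np.linalg.inv(J.T@J)))[:9].round(3))
p=q[:5];np.save("bolt.npy",q)
L=165+45*p[4]+80
print("tip",world(p,np.array([L]))[0],"handle dir",world(p,np.array([L]))[1],np.degrees(p[2:5]))
for i,c in enumerate(("side","top")):
    im=cv2.resize(D[c]["im"],None,fx=4,fy=4,interpolation=2); uv,z=proj(D[c]["info"],pts(p,c)); uv=uv+q[5+2*i:7+2*i]
    cv2.polylines(im,[np.round(uv*4+1.5).astype(int).reshape(-1,1,2)],False,(255,0,0),1)
    x,y=(260,160) if c=="side" else (245,170)
    cv2.imwrite(f"pics/fit_{c}.png",im[y*4:y*4+400,x*4:x*4+600,::-1])
E
python3 fit.py
```

```text
4650.979736577672 [ 6.30341e+02 -8.78650e+01  1.59200e+00  1.03000e-01  1.48700e+00
  2.88000e-01 -1.60000e-01 -9.61000e-01 -4.13000e-01  5.18200e+01
  1.23238e+02  2.41950e+01  9.26050e+01]
4776.15633391168 [ 6.30358e+02 -8.78350e+01  1.59200e+00  1.03000e-01  1.48700e+00
  2.93000e-01 -1.46000e-01 -9.40000e-01 -4.12000e-01  5.18740e+01
  1.22653e+02  2.41270e+01  9.36790e+01]
4775.978261223806 [ 6.30358e+02 -8.78350e+01  1.59200e+00  1.03000e-01  1.48700e+00
  2.93000e-01 -1.46000e-01 -9.40000e-01 -4.11000e-01  5.18750e+01
  1.22643e+02  2.41270e+01  9.36790e+01]
4775.978260141964 [ 6.30358e+02 -8.78350e+01  1.59200e+00  1.03000e-01  1.48700e+00
  2.93000e-01 -1.46000e-01 -9.40000e-01 -4.11000e-01  5.18750e+01
  1.22643e+02  2.41270e+01  9.36790e+01]
4775.97826007634 [ 6.30358e+02 -8.78350e+01  1.59200e+00  1.03000e-01  1.48700e+00
  2.93000e-01 -1.46000e-01 -9.40000e-01 -4.11000e-01  5.18750e+01
  1.22643e+02  2.41270e+01  9.36790e+01]
4775.9782600725575 [ 6.30358e+02 -8.78350e+01  1.59200e+00  1.03000e-01  1.48700e+00
  2.93000e-01 -1.46000e-01 -9.40000e-01 -4.11000e-01  5.18750e+01
  1.22643e+02  2.41270e+01  9.36790e+01]
sd [0.398 0.405 0.001 0.002 0.002 0.218 0.158 0.219 0.207]
tip [[505.41409981 126.06552974 132.48510076]] handle dir [[-0.99273668  0.06239338  0.10286379]] [91.23565669  5.92501262 85.19373285]
```

View pics/fit_side.png

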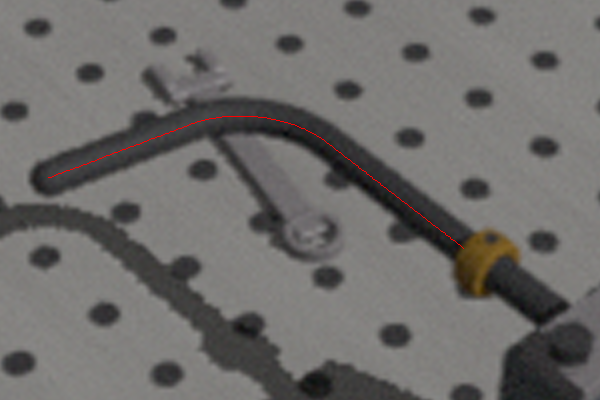

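View pics/fit_top.png

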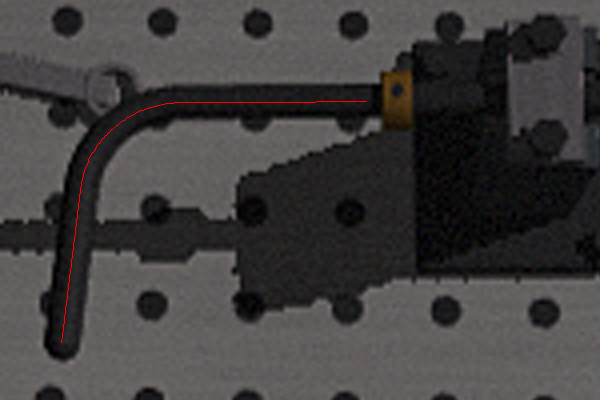

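```bash
cat > gfit.py <<'E'
from h import *
import pickle
from scipy.optimize import minimize
D=pickle.load(open("d0.pkl","rb")); q=np.load("bolt.npy")
C=np.array([[a*9,b*22,c*50] for a in(-1,1) for b in(-1,1) for c in(0,1)],float)
def render(p,c,i,off=True,k=4):
    R=cv2.Rodrigues(np.array([0,0,p[2]]))[0]
    uv,_=proj(D[c]["info"],C@R.T+[p[0],p[1],0]); uv=uv+(q[5+2*i:7+2*i] if off else 0)
    h=cv2.convexHull(np.round((uv*k+(k-1)/2)*16).astype(np.int32))
    m=np.zeros((480*k,640*k),np.uint8); cv2.fillConvexPoly(m,h,255,shift=4)
    return cv2.resize(m,(640,480),interpolation=cv2.INTER_AREA)/255.
def cost(p,off):
    return sum(np.abs(render(p,c,i,off)-D[c]["guide"][0]["mask"]).sum() for i,c in enumerate(("side","top")))
for off in(True,False):
    best=min((minimize(cost,[495.5,-260.5,y],args=(off,),method="Nelder-Mead",options=dict(initial_simplex=[[495.5,-260.5,y],[499,-260.5,y],[495.5,-257,y],[495.5,-260.5,y+.15]],maxiter=80)) for y in(-.15,.1)),key=lambda r:r.fun)
    print(off,best.x.round(3),best.fun,[d["guide"][0]["mask"].sum() for d in D.values()])
E
python3 gfit.py
python3 - <<'E'
import cv2
im=cv2.imread('pics/top0.png');im2=cv2.imread('pics/side0.png')
import numpy as np
a=cv2.resize(im[250:300,430:510],None,fx=5,fy=5,interpolation=2);b=cv2.resize(im2[380:440,385:465],None,fx=5,fy=5,interpolation=2)
cv2.imwrite('pics/g.png',np.vstack([a,b]))
E
```

```text
True [ 4.92452e+02 -2.63527e+02  1.04000e-01] 92.8549019607843 [np.int64(907), np.int64(310)]
False [ 4.93018e+02 -2.63128e+02  1.08000e-01] 85.88235294117646 [np.int64(907), np.int64(310)]
```

View pics/g.png

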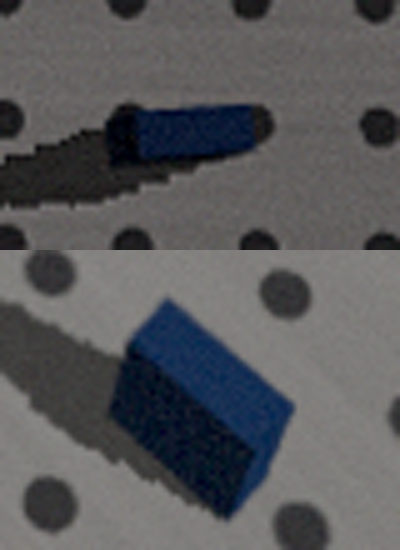

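```bash
cat >> h.py <<'E'
def toolrot(gx,gz,sgn):
    gy=np.cross(gz,gx); x=-np.asarray(gz); y=sgn*gy
    return np.column_stack([x,y,np.cross(x,y)])
def rv(R): return cv2.Rodrigues(np.ascontiguousarray(R,dtype=float))[0].ravel()
E
python3 - <<'E'
from cell import robot,kin
from h import *
o=robot.observe(); print(o["t"],cv2.Rodrigues(o["tcp_rot"])[0].round(2))
q=np.load("bolt.npy");p=q[:5];L=165+45*p[4]+80
for sgn in(1,-1):
    gx=np.array([np.cos(.1),np.sin(.1),0])
    print(sgn,"pick",kin.ik([494,-262,100],rv(toolrot(gx,np.array([0,0,1.]),sgn))))
    for s in (L+40,L,L-40,L-80,230,200,165,120,75):
        P,T,R=world(p,np.array([s]));
        j=kin.ik(P[0]-19*R[:,2],rv(toolrot(-T[0],R[:,2],sgn)));print(round(s),P[0].round(0),None if j is None else np.round(j,2))
E
```

```text
1.4 [[-0.    0.41 -0.91]
 [-0.   -0.91 -0.41]
 [-1.    0.    0.  ]]
1 pick [ 0.92939902  0.56426136 -0.64874446  1.88437615  0.44799958  0.8419453
  1.72061929]
352 [466. 129. 137.] [ 0.43  0.59 -0.96  1.97  0.53  0.98  0.71]
312 [505. 126. 132.] [ 0.33  0.6  -0.82  1.89  0.47  0.98  0.8 ]
272 [545. 124. 128.] [ 0.3   0.64 -0.78  1.8   0.47  1.01  0.84]
232 [585. 121. 124.] [ 0.31  0.72 -0.79  1.7   0.53  1.06  0.84]
230 [587. 121. 124.] [ 0.32  0.73 -0.81  1.7   0.54  1.07  0.79]
200 [613. 108. 121.] [ 0.3   0.75 -0.77  1.64  0.53  1.09  0.17]
165 [627.  77. 120.] [ 0.26  0.71 -0.62  1.62  0.42  1.06 -0.48]
120 [628.  32. 120.] [ 0.32  0.71 -0.61  1.63  0.42  1.05 -0.41]
75 [629. -13. 120.] [ 0.36  0.69 -0.57  1.63  0.4   1.05 -0.32]
-1 pick [ 0.49124161  0.46585564 -0.07974344  1.91351561  0.05173571  0.76416638
 -1.08819799]
352 [466. 129. 137.] [ 0.15  0.45 -0.57  1.98  0.26  0.89 -2.2 ]
312 [505. 126. 132.] [ 0.11  0.5  -0.51  1.9   0.25  0.91 -2.16]
272 [545. 124. 128.] [ 0.07  0.55 -0.45  1.81  0.24  0.94 -2.12]
232 [585. 121. 124.] [ 0.03  0.6  -0.38  1.72  0.22  0.97 -2.07]
230 [587. 121. 124.] [ 0.03  0.6  -0.37  1.72  0.22  0.97 -2.11]
200 [613. 108. 121.] [-0.1   0.61 -0.16  1.67  0.08  0.98 -2.63]
165 [627.  77. 120.] [ 0.59  1.11 -1.34  1.6   1.02  1.41  2.27]
120 [628.  32. 120.] [-0.87  1.08  1.33  1.71 -1.02  1.37 -2.42]
75 [629. -13. 120.] [-0.8   1.08  1.33  1.71 -1.02  1.37 -2.36]
```

```bash
python3 - <<'E'
from cell import robot,grip,viewer
from h import *
g=np.array([494,-262.]);r=rv(toolrot(np.array([np.cos(.1),np.sin(.1),0]),np.array([0,0,1.]),1))
robot.movep([g[0],g[1],130],r);print(robot.observe()["t"])
robot.servo_line([g[0],g[1],12],feed=150)
f0=robot.observe()["contact_force"]
grip(0.0,15); o=robot.observe();print(o["t"],o["grip_width"]*92,o["contact_force"],f0)
robot.servo_line([g[0],g[1],60],feed=100)
robot.hold(.2);o=robot.observe();print(o["t"],o["grip_width"]*92,o["contact_force"],o["tcp_pos"])
for c in("side","top"): cv2.imwrite(f"pics/{c}1.png",viewer.read_camera(c)[:,:,::-1])
E
```

```text
2.9917
4.7083 43.751211703897596 [ 0.2720264  -0.884869    1.14052389] [ 0.15630631 -0.16308566  0.17155881]
5.5417 44.01236353622003 [-0.14748145  0.45475981 -2.51976769] [ 493.51226705 -261.80492752   59.32443891]
```

View pics/side1.png

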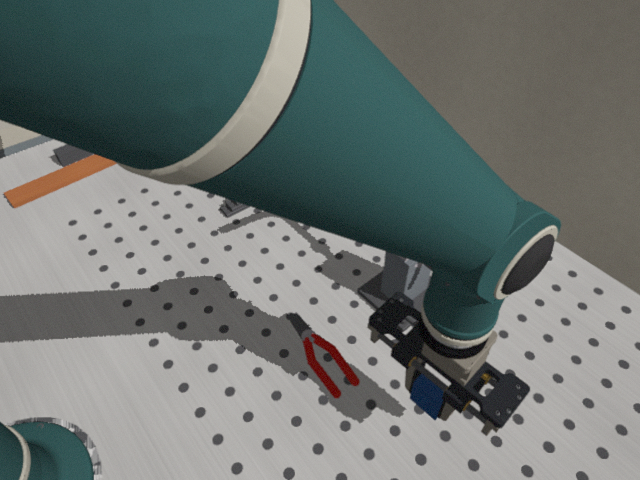

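```bash
cat >> h.py <<'E'
OFF=18.5
def pose(p,s,d=(0,0)):
    """tcp target for bore at arclength s, local offset d=(lateral gy, gz)"""
    P,T,R=world(p,np.array([float(s)])); gx=-T[0]; gz=R[:,2]; gy=np.cross(gz,gx)
    B=P[0]+d[0]*gy+d[1]*gz
    return B-OFF*gz, toolrot(gx,gz,1), gx,gy,gz
E
python3 - <<'E'
from cell import robot,grip,viewer
from h import *
import pickle
p=np.load("bolt.npy")[:5];L=165+45*p[4]+80
X,Rt,gx,gy,gz=pose(p,L+45)
robot.servo_line([494,-262,210],feed=250)
robot.movep(X+[0,0,60],rv(Rt))
robot.servo_line(X,feed=120)
X,Rt,*_=pose(p,L+16)
robot.servo_line(X,feed=60); robot.hold(.3)
o=robot.observe();print(o["t"],o["grip_width"]*92,o["contact_force"],o["tcp_pos"],X,o["wrist_torque"], rv(Rt),o["tcp_rot"])
D={}
for c in("side","top"):
    D[c]=dict(im=viewer.read_camera(c),info=viewer.camera_info(c),guide=viewer.silhouettes("guide",c),pp=viewer.pinpoint("guide_bore",c))
    i=D[c]["info"]; print(c,[(d["confidence"],np.array(i["R"]).T@(np.array(d["at"])-i["t"])) for d in D[c]["pp"]])
    cv2.imwrite(f"pics/{c}2.png",D[c]["im"][:,:,::-1])
D["o"]=o;pickle.dump(D,open("d1.pkl","wb"))
for c,(x,y) in dict(side=(230,150),top=(210,190)).items():
    cv2.imwrite(f"pics/{c}2z.png",cv2.resize(D[c]["im"][y:y+100,x:x+130,::-1],None,fx=6,fy=6,interpolation=2))
E
```

```text
9.4333 43.97832264923749 [-0.54572717 -0.49445833 -2.39765289] [487.44405897 127.04823513 115.79141105] [487.6210619  127.02264192 115.72975123] [ 0.07506931 -0.32579646  0.0172954 ] [ 0.04525615  1.67351291 -0.05394018] [ 0.04494446  1.67348525 -0.0538433 ]
side [(0.84, array([487.9803637 , 129.83626414, 133.17544659])), (0.48, array([632.8198814 , -84.26219891, 117.66279914])), (0.42, array([ 6.78588737e+02,  1.92270075e+02, -1.35008094e-01]))]
top []
```

View pics/side2z.png

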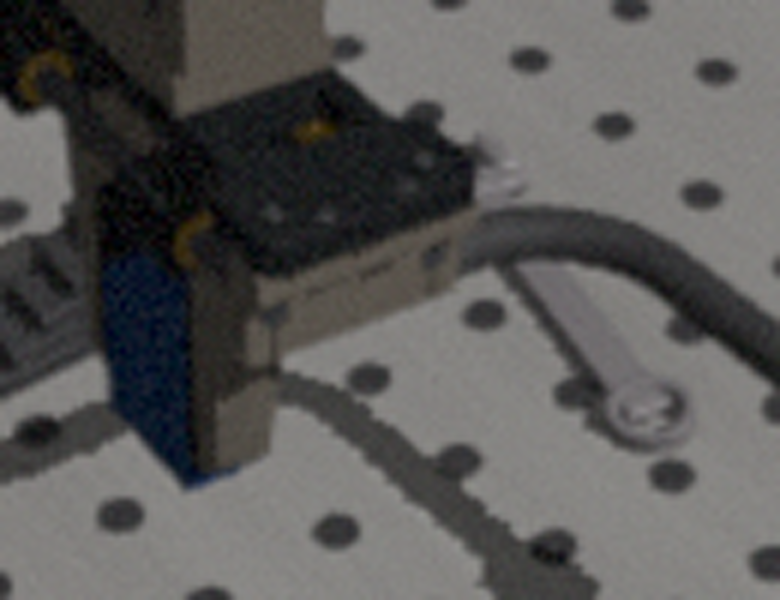

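View pics/top2z.png

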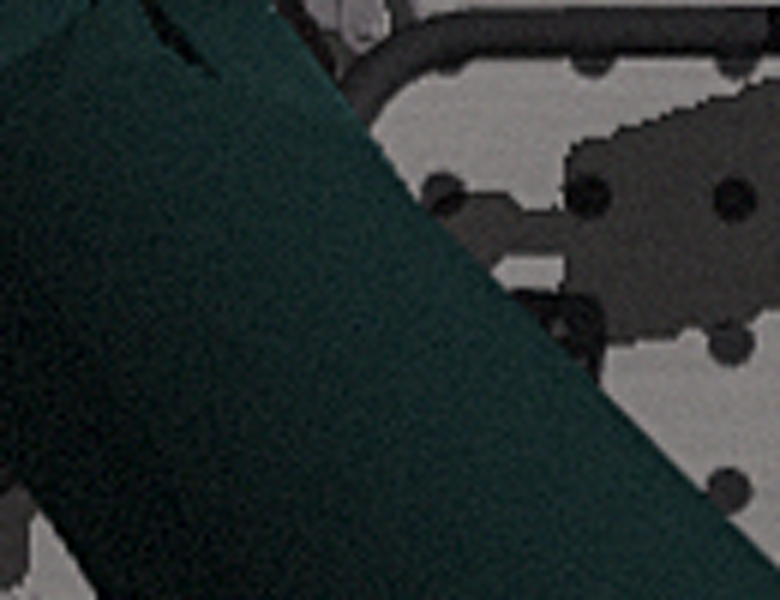

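```bash
cat > step1.py <<'E'
from cell import robot
from h import *
import json
p=np.load("bolt.npy")[:5];L=165+45*p[4]+80
fs=[]
for _ in range(4): robot.hold(.04); fs.append(robot.observe()["contact_force"])
f0=np.mean(fs,0);print("f0",f0.round(2),np.std(fs,0).round(2));np.save("f0.npy",f0)
s=L+16
while s>L-12:
    s-=1; X,Rt,gx,gy,gz=pose(p,s); robot.servo_line(X,feed=25)
    o=robot.observe(); f=o["contact_force"]-f0; F=np.array([f@gx,f@gy,f@gz]); e=o["tcp_pos"]-X
    print(round(s-L,1),round(o["t"],2),F.round(2),np.array([e@gx,e@gy,e@gz]).round(2))
    if np.linalg.norm(F)>2.5: break
E
python3 step1.py
```

```text
f0 [ 0.09  0.1  -2.02] [0.34 0.44 0.34]
15.0 10.15 [-0.72 -0.17 -1.03] [ 0.09 -0.01 -0.01]
14.0 10.4 [ 0.5   0.45 -1.56] [ 0.07  0.   -0.01]
13.0 10.65 [ 0.62 -0.09 -0.44] [ 0.03  0.01 -0.03]
12.0 10.9 [ 0.2   0.46 -1.51] [ 0.05  0.05 -0.  ]
11.0 11.15 [ 0.77  0.87 -0.34] [ 0.05  0.   -0.  ]
10.0 11.4 [-0.85  0.6  -1.11] [ 0.06  0.02 -0.  ]
9.0 11.65 [ 0.76 -0.85 -0.11] [0.08 0.   0.01]
8.0 11.9 [-0.66 -0.21 -0.67] [0.05 0.03 0.01]
7.0 12.15 [-0.82 -0.78 -0.25] [ 0.08 -0.02 -0.  ]
6.0 12.4 [-0.1  -0.1   0.47] [ 0.06 -0.02  0.  ]
5.0 12.65 [-0.17  0.87 -0.45] [0.09 0.02 0.02]
4.0 12.9 [-0.61 -0.26 -0.22] [ 0.07  0.   -0.01]
3.0 13.15 [-0.45  0.33  0.12] [ 0.04 -0.01 -0.01]
2.0 13.4 [ 0.51 -0.52 -0.33] [0.08 0.   0.01]
1.0 13.65 [-0.52 -0.52 -0.34] [ 0.08 -0.01  0.02]
0.0 13.9 [-0.08 -0.67 -0.83] [ 0.04  0.01 -0.02]
-1.0 14.15 [ 0.58  0.55 -0.91] [ 0.06 -0.02 -0.02]
-2.0 14.4 [0.28 0.16 0.12] [ 0.06  0.   -0.01]
-3.0 14.65 [ 0.01  0.15 -0.65] [ 0.07 -0.    0.02]
-4.0 14.9 [0.05 0.23 0.14] [ 0.07 -0.02 -0.02]
-5.0 15.15 [-0.49 -0.34 -0.33] [ 0.08 -0.    0.02]
-6.0 15.4 [-0.07  0.94  0.12] [ 0.06 -0.   -0.01]
-7.0 15.65 [ 1.1  -0.76 -0.26] [ 0.05  0.01 -0.02]
-8.0 15.9 [-1.43  0.39 -0.06] [0.06 0.01 0.01]
-9.0 16.15 [-0.13  0.58 -0.02] [ 0.05 -0.    0.  ]
-10.0 16.4 [-0.66  0.15 -1.06] [ 0.03 -0.01 -0.01]
-11.0 16.65 [ 0.14 -0.48  0.09] [0.06 0.02 0.  ]
-12.0 16.9 [ 0.27  0.1  -0.12] [ 0.05 -0.01 -0.01]
```

```bash
cat > slide.py <<'E'
from cell import robot,viewer
from h import *
import sys,json
p=np.load("bolt.npy")[:5];L=165+45*p[4]+80
f0=np.array([0,0,-2.25])
st=json.load(open("st.json")) if len(sys.argv)>4 else None
def slide(s,send,step,d,feed,kad=0.08,dead=1.5,lim=7,ny=None):
    d=np.array(d,float); bad=0
    while s>send+1e-6:
        s=max(s-step,send); X,Rt,gx,gy,gz=pose(p,s,d); robot.servo_line(X,feed=feed,rotation=rv(Rt))
        o=robot.observe(); f=o["contact_force"]-f0; F=np.array([f@gx,f@gy,f@gz]); e=o["tcp_pos"]-X
        print(round(s,1),round(o["t"],2),F.round(1),np.array([e@gx,e@gy,e@gz]).round(2),d.round(2),o["wrist_torque"].round(2))
        g=F[1:]; c=np.where(np.abs(g)>dead,g-np.sign(g)*dead,0)*kad; d+=np.clip(c,-.4,.4)
        if np.linalg.norm(F)>lim: print("STOP");break
    json.dump([s,list(d)],open("st.json","w")); return s,d
E
python3 - <<'E'
from slide import *
im=viewer.read_camera("side");cv2.imwrite("pics/side3z.png",cv2.resize(im[150:250,230:360,::-1],None,fx=6,fy=6,interpolation=2))
slide(L-12,L-30,3,[0,0],25)
E
```

```text
296.9 17.22 [-0.3 -1.2 -0.6] [ 0.19 -0.01 -0.02] [0. 0.] [ 0.08 -0.27 -0.01]
293.9 17.48 [ 1.1 -0.3 -0.3] [ 0.17 -0.02 -0.03] [0. 0.] [ 0.08 -0.27  0.05]
290.9 17.75 [-0.2 -0.6 -1.5] [ 0.17 -0.01 -0.01] [0. 0.] [ 0.04 -0.32  0.02]
287.9 18.02 [ 0.2 -1.  -0. ] [ 0.17 -0.03 -0.01] [ 0. -0.] [ 0.1  -0.31 -0.03]
284.9 18.28 [ 0.4 -0.1  0.7] [ 0.16 -0.04 -0.03] [ 0. -0.] [ 0.06 -0.29 -0.  ]
281.9 18.55 [-0.8  0.3 -0. ] [ 0.16  0.01 -0.01] [ 0. -0.] [ 0.03 -0.28  0.06]
```

View pics/side3z.png

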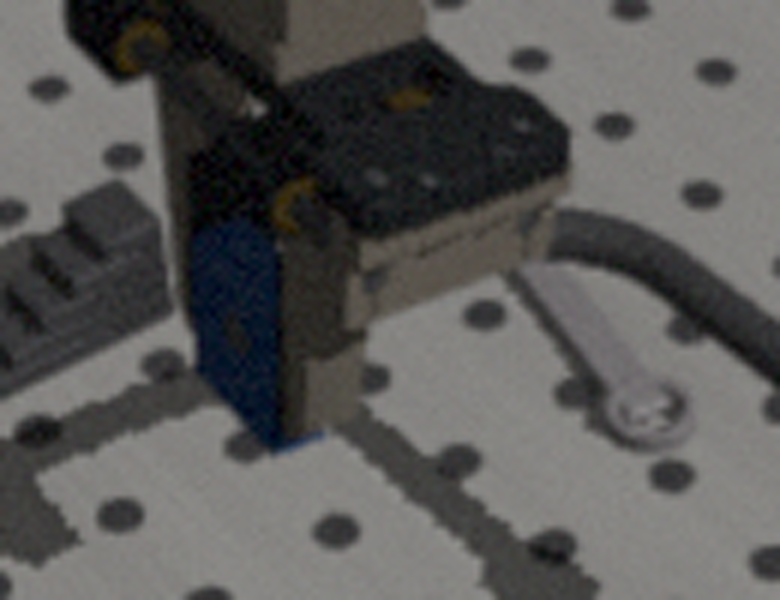

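```bash
python3 - <<'E'
from slide import *
im=viewer.read_camera("side");cv2.imwrite("pics/side4z.png",cv2.resize(im[150:250,230:360,::-1],None,fx=6,fy=6,interpolation=2))
s,d=json.load(open("st.json"))
s,d=slide(s,236,4,d,25)
E
```

```text
277.9 18.91 [-0.1 -0.   0. ] [ 0.18 -0.04 -0.01] [ 0. -0.] [ 0.1  -0.3   0.01]
273.9 19.22 [ 0.1 -0.2 -0. ] [ 0.13 -0.03 -0.02] [ 0. -0.] [ 0.06 -0.31 -0.03]
269.9 19.52 [ 0.2  0.2 -0.1] [ 0.15 -0.01 -0.03] [ 0. -0.] [ 0.09 -0.32  0.05]
265.9 19.83 [-0.  -0.4 -0.2] [ 0.18 -0.01 -0.02] [ 0. -0.] [ 0.08 -0.3   0.03]
261.9 20.14 [ 0.4  0.1 -0.2] [ 0.16  0.01 -0.01] [ 0. -0.] [ 0.11 -0.25  0.02]
257.9 20.45 [ 0.2  1.4 -0.8] [ 0.13  0.   -0.05] [ 0. -0.] [ 0.07 -0.34  0.03]
253.9 20.76 [-0.   0.7 -0.7] [ 0.15 -0.04 -0.05] [ 0. -0.] [ 0.02 -0.31 -0.03]
249.9 21.07 [ 0.4 -0.4 -0.2] [ 0.16 -0.01 -0.04] [ 0. -0.] [ 0.07 -0.32 -0.03]
245.9 21.38 [0.5 0.2 0.1] [ 0.19 -0.    0.  ] [ 0. -0.] [ 0.   -0.26 -0.  ]
241.9 21.68 [-0.6  0.6  0.1] [ 0.18 -0.02 -0.03] [ 0. -0.] [ 0.04 -0.29  0.02]
237.9 21.99 [-0.5 -0.3 -0.8] [ 0.17 -0.04 -0.01] [ 0. -0.] [ 0.04 -0.29 -0.02]
236 22.24 [ 0.4 -0.1 -0.2] [ 0.09 -0.   -0.01] [ 0. -0.] [ 0.11 -0.29  0.03]
```

View pics/side4z.png

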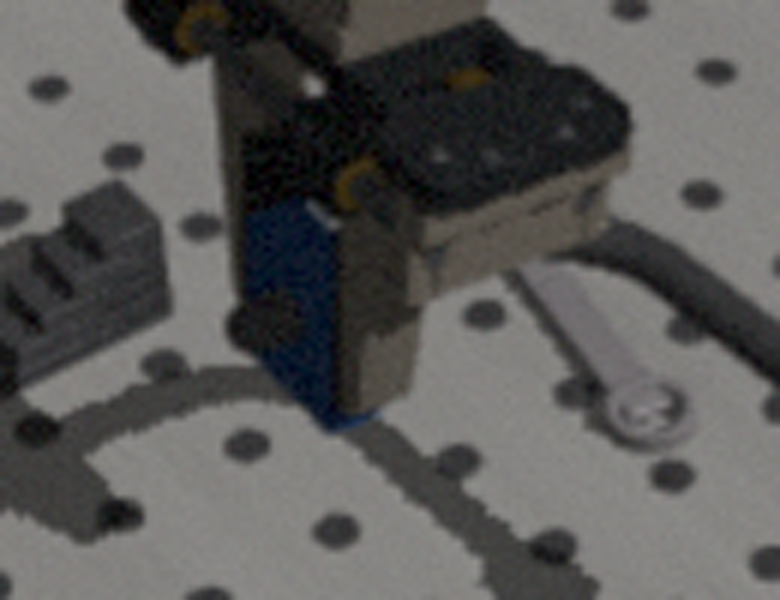

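```bash
cat > bend.py <<'E'
from slide import *
def frac(s): return np.clip((min(s+9,165+45*p[4])-max(s-9,165))/18,0,1)
def bend(s,send,step,d,ps,feed,kad=0.08,dead=1.2,lim=6.5,kyaw=0.0):
    """ps: phase offset mm: block centre ahead(+) of tool; yaw error handled via ps"""
    d=np.array(d,float);Fp=np.zeros(3)
    while s>send+1e-6:
        s=max(s-step,send); X,Rt,gx,gy,gz=pose(p,s,d+[-.5*frac(s),0]); robot.servo_line(X,feed=feed,rotation=rv(Rt))
        o=robot.observe(); f=o["contact_force"]-f0; F=np.array([f@gx,f@gy,f@gz]); e=o["tcp_pos"]-X
        w=o["wrist_torque"]
        print(round(s,1),round(o["t"],2),F.round(1),np.array([e@gx,e@gy,e@gz]).round(2),d.round(2),w.round(2))
        g=F[1:]; c=np.where(np.abs(g)>dead,g-np.sign(g)*dead,0)*kad; d+=np.clip(c,-.4,.4)
        if np.linalg.norm(F)>lim: print("STOP");break
    json.dump([s,list(d)],open("st.json","w")); return s,d
E
python3 - <<'E'
from cell import grip
from bend import *
grip(0.0,8)
s,d=json.load(open("st.json"))
bend(s,200,2,d,0,20)
E
```

```text
234 22.71 [0.6 0.1 0.3] [ 0.17 -0.07 -0.01] [ 0. -0.] [ 0.05 -0.31 -0.  ]
232 22.96 [ 0.5  0.1 -0.4] [ 0.13 -0.04 -0.02] [ 0. -0.] [ 0.08 -0.3   0.04]
230 23.21 [-0.5  0.3 -0.1] [0.03 0.02 0.03] [ 0. -0.] [ 0.08 -0.32 -0.  ]
228 23.46 [ 0.1 -0.1  0.2] [-0.05  0.02  0.02] [ 0. -0.] [ 0.11 -0.3  -0.01]
226 23.71 [-0.3  0.7  0.7] [-0.03 -0.03  0.03] [ 0. -0.] [ 0.02 -0.26 -0.02]
224 23.96 [-0.3 -0.2  0.3] [-0.07 -0.02 -0.  ] [ 0. -0.] [ 0.02 -0.32 -0.06]
222 24.21 [ 0.5  0.7 -0. ] [-0.02 -0.03  0.03] [ 0. -0.] [ 0.02 -0.27 -0.03]
220 24.46 [ 0.5 -0.2  0.5] [-0.02 -0.02 -0.01] [ 0. -0.] [ 0.02 -0.27 -0.02]
218 24.71 [ 0.5 -0.4 -0.6] [0.03 0.   0.01] [ 0. -0.] [-0.   -0.26 -0.  ]
216 24.96 [ 0.  -0.9  0.4] [0.04 0.01 0.02] [ 0. -0.] [-0.08 -0.33  0.  ]
214 25.21 [0.4 0.5 0.2] [0.06 0.01 0.04] [ 0. -0.] [-0.13 -0.34  0.02]
212 25.46 [ 0.6 -0.7  1.4] [ 0.08 -0.01  0.02] [ 0. -0.] [-0.12 -0.31 -0.  ]
210 25.71 [ 0.1 -1.4 -0.6] [ 0.07 -0.02 -0.02] [0.   0.01] [-0.17 -0.23  0.07]
208 25.96 [ 0.  -0.7 -0.3] [ 0.09 -0.02 -0.01] [-0.02  0.01] [-0.18 -0.29  0.02]
206 26.21 [ 0.  -0.7 -1.2] [ 0.08 -0.01  0.01] [-0.02  0.01] [-0.23 -0.26  0.06]
204 26.46 [ 0.7 -1.1  0.9] [ 0.06 -0.04 -0.02] [-0.02  0.01] [-0.26 -0.22 -0.01]
202 26.71 [ 0.1 -1.4 -0.4] [ 0.08 -0.05 -0.03] [-0.02  0.01] [-0.34 -0.22  0.04]
200 26.96 [ 0.6 -0.8 -0.6] [ 0.06 -0.01 -0.  ] [-0.03  0.01] [-0.29 -0.14 -0.03]
```

```bash
python3 - <<'E'
from bend import *
s,d=json.load(open("st.json"))
bend(s,160,2,d,0,20,kad=.12,dead=.7)
E
```

```text
198 27.21 [-0.4 -1.  -0.4] [ 0.06 -0.06 -0.03] [-0.03  0.01] [-0.31 -0.09  0.02]
196 27.46 [-0.5 -2.6 -0.4] [ 0.05 -0.02 -0.01] [-0.06  0.01] [-0.34  0.01  0.08]
194 27.71 [ 1.9 -0.5 -0.7] [0.09 0.2  0.08] [-0.29  0.01] [-0.24 -0.11  0.03]
192 27.96 [ 0.7 -1.7 -0.1] [0.07 0.15 0.06] [-0.29  0.01] [-0.28 -0.15  0.1 ]
190 28.21 [-0.2 -1.6 -0.3] [0.06 0.2  0.06] [-0.41  0.01] [-0.24 -0.19 -0.01]
188 28.46 [ 0.2 -0.6 -0. ] [0.08 0.3  0.13] [-0.52  0.01] [-0.17 -0.23  0.03]
186 28.71 [ 0.5 -0.  -0.4] [0.02 0.25 0.12] [-0.52  0.01] [-0.13 -0.28  0.03]
184 28.96 [ 0.3 -0.9 -0.5] [0.02 0.14 0.03] [-0.52  0.01] [-0.01 -0.25  0.04]
182 29.21 [-0.  -0.7 -0.4] [0.04 0.14 0.05] [-0.55  0.01] [-0.07 -0.29 -0.03]
180 29.46 [0.1 0.1 0. ] [0.01 0.11 0.03] [-0.55  0.01] [-0.1  -0.24  0.06]
178 29.71 [ 0.1 -0.4  0.6] [0.05 0.08 0.04] [-0.55  0.01] [-0.03 -0.26  0.02]
176 29.96 [0.1 0.6 0.2] [0.06 0.02 0.03] [-0.55  0.01] [-0.08 -0.23 -0.03]
174 30.21 [ 0.3 -0.6 -0.4] [0.05 0.09 0.04] [-0.55  0.01] [-0.03 -0.23 -0.05]
172 30.46 [ 0.  -0.6 -1.1] [ 0.05  0.05 -0.02] [-0.55  0.01] [-0.03 -0.22  0.  ]
170 30.71 [-0.  -0.8 -0.1] [ 0.11 -0.03  0.  ] [-0.55 -0.04] [-0.13 -0.17  0.03]
168 30.96 [ 0.7 -0.7  0.9] [ 0.11 -0.06 -0.02] [-0.56 -0.04] [-0.14 -0.11  0.02]
166 31.21 [ 1.  -1.1 -0.5] [ 0.11 -0.04 -0.02] [-0.56 -0.02] [-0.15 -0.07  0.06]
164 31.46 [ 0.8 -0.2  0.7] [0.19 0.13 0.02] [-0.61 -0.02] [-0.14 -0.15  0.03]
162 31.71 [0.7 0.9 0.2] [0.23 0.13 0.01] [-0.61 -0.01] [-0.03 -0.25 -0.  ]
160 31.96 [-0.5 -0.5 -0.1] [ 0.24  0.03 -0.02] [-0.58 -0.01] [-0.02 -0.28  0.02]
```

```bash
python3 - <<'E'
from bend import *
import pickle
D=pickle.load(open("d0.pkl","rb"));q=np.load("bolt.npy")
for i,c in enumerate(("side","top")):
    ss=np.arange(50,90,5.);uv,_=proj(D[c]["info"],world(p,ss)[0]); print(c,[(a,*b) for a,b in zip(ss,(uv+q[5+2*i:7+2*i]).round(1))])
    im=D[c]["im"]; x,y=(365,210) if c=="side" else (325,180)
    cv2.imwrite(f"pics/col_{c}.png",cv2.resize(im[y:y+30,x:x+40,::-1],None,fx=16,fy=16,interpolation=0))
s,d=json.load(open("st.json"))
bend(s,100,5,d,0,35,kad=.1,dead=.8)
E
```

```text
side [(np.float64(50.0), np.float64(388.2), np.float64(231.5)), (np.float64(55.0), np.float64(386.1), np.float64(229.8)), (np.float64(60.0), np.float64(383.9), np.float64(228.1)), (np.float64(65.0), np.float64(381.7), np.float64(226.5)), (np.float64(70.0), np.float64(379.6), np.float64(224.8)), (np.float64(75.0), np.float64(377.5), np.float64(223.2)), (np.float64(80.0), np.float64(375.4), np.float64(221.5)), (np.float64(85.0), np.float64(373.3), np.float64(219.9))]
top [(np.float64(50.0), np.float64(352.5), np.float64(194.9)), (np.float64(55.0), np.float64(349.8), np.float64(194.9)), (np.float64(60.0), np.float64(347.0), np.float64(194.9)), (np.float64(65.0), np.float64(344.3), np.float64(194.9)), (np.float64(70.0), np.float64(341.6), np.float64(194.9)), (np.float64(75.0), np.float64(338.8), np.float64(194.9)), (np.float64(80.0), np.float64(336.1), np.float64(194.9)), (np.float64(85.0), np.float64(333.4), np.float64(194.9))]
155 32.25 [-0.6  0.5 -0.1] [ 0.6   0.04 -0.04] [-0.58 -0.01] [-0.02 -0.28 -0.02]
150 32.54 [ 0.7  0.4 -0.5] [ 0.48  0.03 -0.04] [-0.58 -0.01] [-0.03 -0.25  0.03]
145 32.83 [-0.8 -0.  -1. ] [ 0.48  0.03 -0.02] [-0.58 -0.01] [-0.02 -0.24 -0.  ]
140 33.12 [-0.1  0.1 -0. ] [ 0.48  0.05 -0.03] [-0.58 -0.03] [-0.04 -0.25  0.03]
135 33.42 [-0.2  0.  -0.9] [ 0.46  0.05 -0.01] [-0.58 -0.03] [-0.01 -0.21  0.05]
130 33.71 [ 0.6 -1.7 -0.5] [0.5  0.03 0.  ] [-0.58 -0.04] [-0.02 -0.23  0.04]
125 34.0 [-0.   0.  -0.6] [ 0.5  -0.   -0.04] [-0.68 -0.04] [-0.02 -0.22 -0.01]
120 34.29 [-0.6  0.7 -1.3] [ 0.51  0.   -0.03] [-0.68 -0.04] [-0.03 -0.25  0.02]
115 34.58 [ 0.7 -0.1 -0.2] [ 0.46  0.01 -0.03] [-0.68 -0.09] [-0.02 -0.21  0.05]
110 34.88 [0.3 0.1 0.5] [ 0.46  0.03 -0.01] [-0.68 -0.09] [-0.01 -0.22  0.01]
105 35.17 [ 0.4 -0.4  0.4] [ 0.51  0.01 -0.02] [-0.68 -0.09] [ 0.   -0.23  0.01]
100 35.46 [ 0.1 -0.3 -0. ] [ 0.46  0.01 -0.01] [-0.68 -0.09] [ 0.02 -0.2  -0.04]
```

View pics/col_top.png

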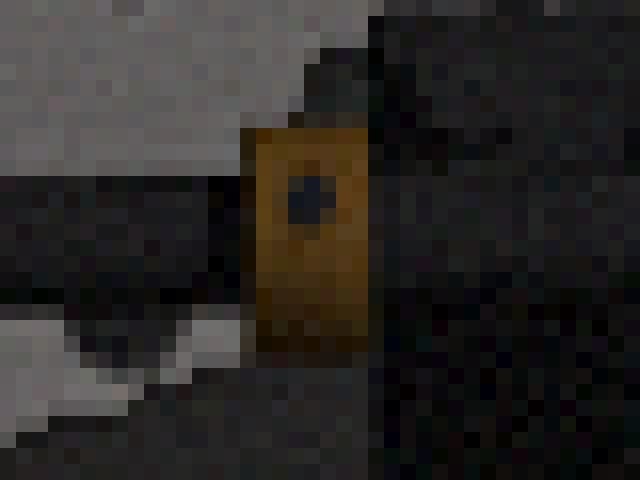

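```bash
cat > press.py <<'E'
from bend import *
s,d=json.load(open("st.json"))
s,d=bend(s,88,4,d,0,30,kad=.05,dead=1)
while s>66:
    s-=.5; X,Rt,gx,gy,gz=pose(p,s,d); robot.servo_line(X,feed=8,rotation=rv(Rt))
    Fs=[]
    for _ in range(3):
        o=robot.observe(); f=o["contact_force"]-f0; Fs.append([f@gx,f@gy,f@gz]); robot.hold(.02)
    F=np.mean(Fs,0); e=o["tcp_pos"]-X
    print(s,round(o["t"],2),F.round(1),np.array([e@gx,e@gy,e@gz]).round(2))
    if F[0]<-3: break
robot.hold(.4)
Fs=[]
for _ in range(5):
    o=robot.observe(); f=o["contact_force"]-f0; Fs.append([f@gx,f@gy,f@gz]); robot.hold(.03)
print(np.mean(Fs,0).round(2),o["t"],o["tcp_pos"])
json.dump([s,list(d)],open("st.json","w"))
im=viewer.read_camera("side");cv2.imwrite("pics/side5z.png",cv2.resize(im[170:270,310:440,::-1],None,fx=6,fy=6,interpolation=2))
E
python3 press.py
```

```text
96 35.74 [-0.6 -0.8 -0.8] [ 0.37  0.02 -0.02] [-0.68 -0.09] [-0.04 -0.23 -0.02]
92 36.02 [0.5 0.1 0.6] [ 0.43 -0.01 -0.03] [-0.68 -0.09] [ 0.   -0.22  0.04]
88 36.31 [-0.  -0.4  0.3] [ 0.4  -0.01 -0.05] [-0.68 -0.09] [-0.07 -0.18  0.02]
87.5 36.59 [-0.2 -0.3 -0.2] [-0.12  0.    0.  ]
87.0 36.89 [-0.2 -0.6  0.2] [0.02 0.01 0.01]
86.5 37.19 [-0.3  0.1 -0.4] [ 0.05  0.01 -0.02]
86.0 37.49 [ 0.3  0.1 -0.2] [0.05 0.01 0.01]
85.5 37.79 [-0.4  0.6  0.8] [ 0.03  0.   -0.  ]
85.0 38.09 [ 0.3 -0.1 -0.3] [ 0.03  0.01 -0.  ]
84.5 38.39 [0.2 0.  0.5] [0.03 0.01 0.01]
84.0 38.69 [ 0.   0.2 -0.1] [ 0.08 -0.01  0.02]
83.5 38.99 [ 0.3 -0.1 -0.1] [0.02 0.01 0.02]
83.0 39.29 [ 0.4 -0.3 -0.6] [ 0.05  0.01 -0.  ]
82.5 39.59 [0.  0.5 0.3] [ 0.05  0.   -0.02]
82.0 39.89 [-0.1  0.3 -0.5] [0.07 0.03 0.01]
81.5 40.19 [ 0.1 -0.1  0.1] [0.05 0.02 0.01]
81.0 40.49 [-0.2 -0.3  0.1] [ 0.03  0.01 -0.02]
80.5 40.79 [-0.9  0.2  0.5] [-0.22  0.01  0.03]
80.0 41.09 [-2.2  0.4  0.1] [-0.67 -0.01 -0.  ]
79.5 41.39 [-5.5  0.   0.1] [-1.14 -0.01  0.03]
[-5.27  0.14 -0.29] 41.9417 [626.02011681  -7.3113066  101.60525918]
```

View pics/side5z.png

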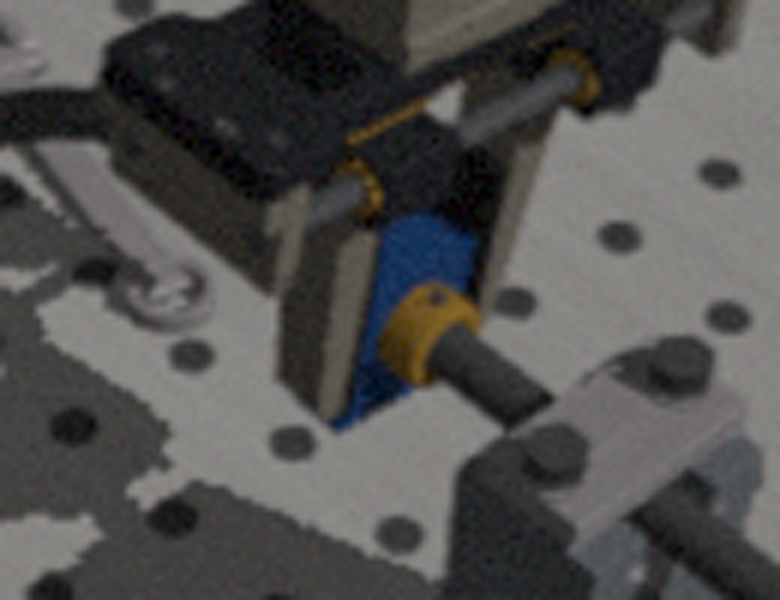

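```bash
python3 - <<'E'
from bend import *
from cell import grip
s,d=json.load(open("st.json"))
X,Rt,gx,gy,gz=pose(p,s+.7,d); robot.servo_line(X,feed=8); robot.hold(.1)
o=robot.observe();print(o["t"],((o["contact_force"]-f0)@gx).round(2))
grip(0.85); o=robot.observe();print(o["t"],o["grip_width"],o["contact_force"].round(2))
robot.hold(.3)
for c in("side",):
    im=viewer.read_camera(c);cv2.imwrite("pics/side6z.png",cv2.resize(im[170:270,310:440,::-1],None,fx=6,fy=6,interpolation=2))
E
```

```text
42.375 -5.6
43.0333 0.8498334784283977 [-0.2  -0.15  0.13]
```

View pics/side6z.png

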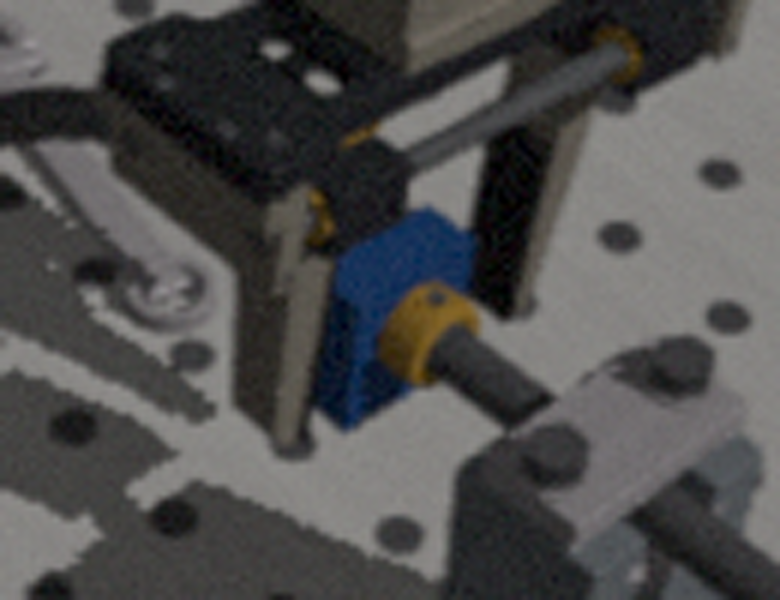

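```bash
python3 - <<'E'
from bend import *
import pickle
s,d=json.load(open("st.json"))
o=robot.observe();X,Rt,gx,gy,gz=pose(p,s+.7,d)
a=o["tcp_pos"]; robot.servo_line(a+gz*110,feed=70); 
o=robot.observe();print(o["t"],o["contact_force"].round(2))
D0=pickle.load(open("d0.pkl","rb"))
robot.servo_line(a+gz*110+[-180,-250,60],feed=250); print(robot.observe()["t"])
for c,(x,y) in dict(side=(310,170),top=(240,150)).items():
    im=viewer.read_camera(c); i=viewer.camera_info(c)
    for n in("guide_bore","collar","bend"):
        for r in viewer.pinpoint(n,c)[:1]: print(c,n,round(r["confidence"],2),(np.array(i["R"]).T@(np.array(r["at"])-i["t"])).round(1))
    cv2.imwrite(f"pics/{c}7z.png",cv2.resize(np.vstack([D0[c]["im"][y:y+75,x:x+200,::-1],im[y:y+75,x:x+200,::-1]]),None,fx=4,fy=4,interpolation=2))
E
```

```text
45.1083 [ 1.25 -0.08 -0.02]
46.5167
side guide_bore 0.97 [632.8  -4.9 121.7]
side collar 0.62 [632.  -15.6 121.9]
side bend 0.66 [581.   75.5 127.6]
top guide_bore 0.61 [634.2  -4.7 121.1]
top collar 0.66 [626.9 -16.5 122.9]
```

View pics/side7z.png

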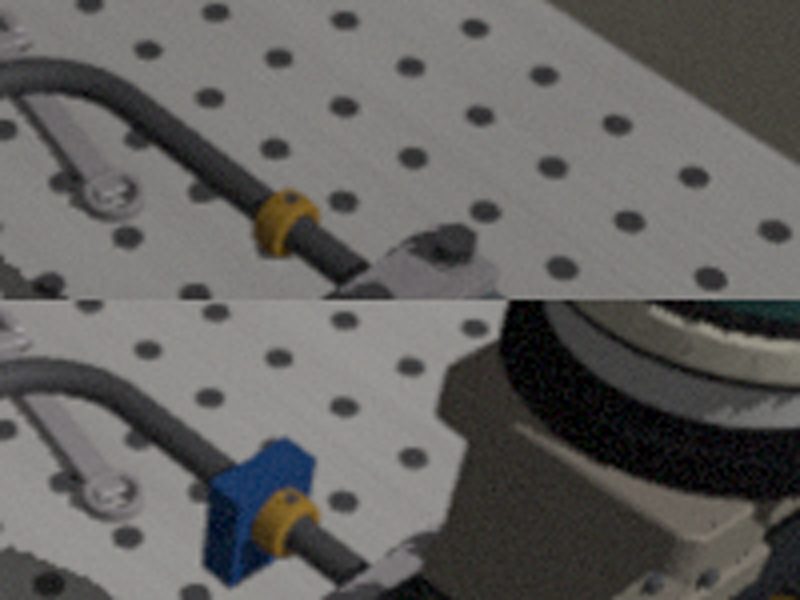

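View pics/top7z.png

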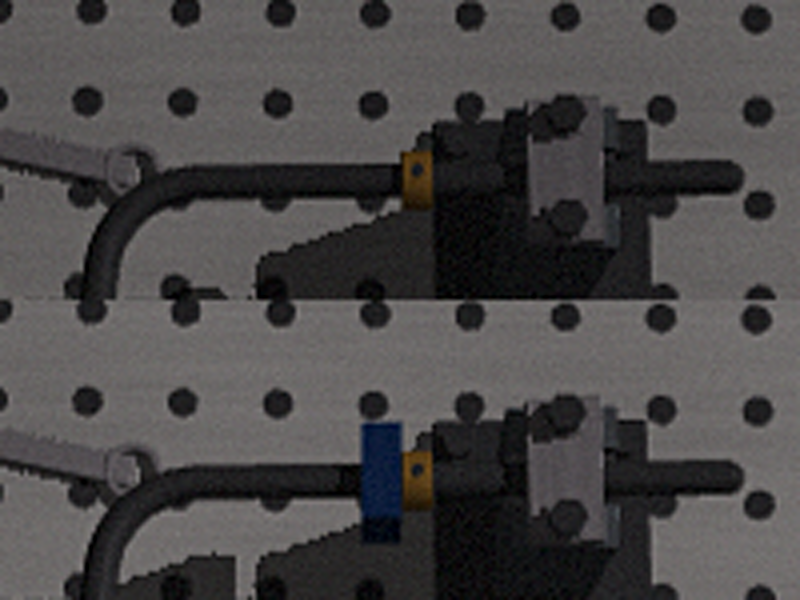

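```bash
python3 - <<'E'
from cell import robot
robot.hold(.2);o=robot.observe();print(o["t"],o["tcp_pos"],o["contact_force"].round(2));robot.job_done()
E
```

```text
47.1167 [ 457.41248073 -257.39917546  270.96227985] [ 0.27  0.16 -0.16]
the job is handed in; nothing more can be done
```

The guide block is hanging on the shaft, foot down and seated against the brass collar. I handed the job in at 47 s of the 72 s allowed, and no verdict is reported.

- **Threading:** I fitted the bolt's pose to both camera pictures: turned about 5.9° in its clamp and bent about 85°. I then threaded the block over the handle end and slid it round the bend in small steps with force feedback. The measured force stayed under about 3 N throughout.
- **Seating:** I pressed the block against the collar at about 5.3 N for more than 0.5 s. A small back-off before release did not lower that reading (5.6 N just before opening). The force dropped to about zero once the fingers opened.
- **Last checks:**
  - Before-and-after pictures show no visible gap, and the collar and bolt in the same place.
  - The gripper is clear of everything, with contact force around zero.
  - The networks put the bore 11 to 12 mm from the collar face, against the nominal 9 mm. That is slightly outside the 7–11 mm window but within their 4 mm accuracy, and the pictures and the force contact show it seated.
- **Not checked:** I did not measure the step block, wrench and pliers again at the end. The arm went nowhere near them, and the part of the wrench in the last pictures had not moved.

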